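Set the eddy-current comparator on its master pin

ROBOT

A 6-joint arm with a two-finger parallel gripper is mounted at the origin on a cart in front of the work surface, level with it; the furniture and walls round the work are solid. World frame = base frame: x ahead of the robot, y to its left, z up, the work surface at z = 0. Lengths are in m, angles in rad, forces in N, time in s.
With the tool pointing down it reaches from about 0.3 to 0.875 m from the base axis. Payload 6.4 kg.
Tool frame: the origin (TCP) lies at the very end of the fingers, on their centre line; the grasp point (between the pads) lies 19 mm behind it; z points along the fingers, y is the line along which they close (so a half turn about z gives the same grasp; the last joint's range is limited). The gripper opens to 85 mm and grips with 20 to 120 N. Pads are 22 mm wide; open, the fingers measure 114 mm over their backs; the gripper's body (76 mm by 85 mm) begins 54 mm behind the grasp point. The pads swing forward as they close: fully open they stand 13 mm farther back than shut.
Start: joints at [0.993, 0.181, 1.607, -0, 1.354, -0.206], TCP at [0.209, 0.536, 0.231] pointing down, gripper open.
Joint ranges: [-2.99, 2.99], [-0.89, 2.07], [0.3, 2.58], [-1.14, 4.28], [0, 2.63], [-3.12, 3.12]. Speed limits (rad/s): [2.57, 2.57, 3.01, 3.14, 3.14, 3.14].

INTERFACE

Orientations are given as a unit quaternion [w, x, y, z].
In Python, from bench import ctrl gives the robot as it stands.
- The arm moves only by the tool jog_arm, never from a script. Its argument "series" is a list that holds one entry, the list of rows, each a list of 7 numbers: the shift along the tool's x, y, z in mm, then the turn, a rotation vector about the tool's x, y, z in rad, then the finger opening in mm, from 0 to 85.4. In form: [[[tx, ty, tz, rx, ry, rz, gripper], ...]]. A call has exactly 10 rows; each row shifts and turns the commanded pose from where the row before left it, along the tool's axes as they then stand; what a row does not reach is not made up. A row lasts 1/10 s, in which the tool goes at most 50 mm and 8.59 degrees, less where a joint would pass 70% of its speed; a pose out of reach is approached as far as the arm can. A call with a gripper value outside its range is refused whole. The fingers move at their own pace and stop on an object; the grip force is fixed at half the most. Time passes only in rows, so rows that do not move let the fingers close, or fill a call up. It gives the time, the measured TCP pose, the force, the opening and the grip force at its end, in the units of the state.
- ctrl.get_obs(): the state, without advancing time (a new reading comes with each control period).
- ctrl.camera(name): name is "side" or "top" or "wrist"; returns a dict with "frame" (384x512x3 uint8, blue, green, red), "z_map" (384x512 float32, m along the optical axis (not along the pixel's ray), 0 where there is no reading), "fx", "fy", "cx", "cy" (pixels), "xyz" and "rotation" of the camera in the world. Camera axes: x right, y down, z forward; pixel columns grow to the right and rows downward; lengths in m; the calibration is good to about 2 mm. A picture is of the moment at which its call begins.
- ctrl.hand_in(): hands the job in; it is judged then, once.
The state is a dict: "time_s": time; "q": joint angles; "dq": joint speeds; "joint_efforts": joint torques, N m; "eef_pos": TCP position; "eef_rot": TCP orientation; "wrist_force": force on the tool from outside, world axes, zero at the start; "torque": the same for the moment, N m; "opening": opening from 0.0 (shut) to 1.0 (fully open); "grasp_force": force on a finger pad.
Only numpy, scipy, OpenCV 4.12 (cv2) and the standard library are available. Lean on these libraries where they do the work, as an engineer would, in place of code of your own. Each camera call takes 0.05 s, during which the arm holds its last target. There are 200 camera calls.

TASK

Before a batch of hardened leader pins is sorted, set the eddy-current comparator on its master: with the coil empty, press the green key (new set-up), then the yellow key (null the empty coil), then the blue key (record the reference), one at a time and each fully down and let go. Then take the red-headed master pin out of the rack and lower it, upright, through the coil's bore from above without touching the coil, until the black ring round its shank is level with the coil's top face. Finish while still holding it there, still and centred in the bore, and leave the two sample pins and the other things on the bench alone.

Things in the scene. Friction and masses are not known exactly. Their poses are not given: they have to be found in the camera images.
- comparator: bench eddy-current comparator, fixed to the bench: aluminium base plate 190 x 250 x 13 mm (x, y, z), on its +y half a grey console (three keys on the front deck 49 mm high, a sloped screen behind up to 95 mm high), on its -y half the coil on a steel column 138 mm high, 70 mm behind the coil's axis. Origin: centre of the plate's underside; its front faces its own -x, z is up
- coil_head: blue encircling-coil block 60 x 60 x 35 mm with a vertical through bore of 22 mm diameter (1.5 mm chamfer, white guide ring 34 mm wide and 1 mm high round the top mouth), clamped to the column at a height that differs from day to day (underside 58 to 83 mm above the bench; 45 to 70 mm of free height under it). Origin: bore axis at the underside, z up
- coil_top (a point): point on the bore's axis at the coil block's top face
- coil_underside (a point): point on the bore's axis at the coil block's underside, 35 mm below coil_top
- key_green (a joint): travel of the green round spring key in m: 0 up, 0.006 fully down; fully down takes 4 N and it springs back
- key_yellow (a joint): travel of the yellow key, as the green one
- key_blue (a joint): travel of the blue key, as the green one
- key_green_top (a point): centre of the top of the green key (22 mm across; leftmost of a row of three along the comparator's y, 40 mm apart)
- key_yellow_top (a point): centre of the top of the yellow key, the middle one
- key_blue_top (a point): centre of the top of the blue key, the one nearest the coil
- rack: fixed wooden pin rack 64 x 190 x 48 mm with three 14 mm holes 40 mm deep in a row along its y, 60 mm apart, the middle one at its centre; which pin stands in which hole differs. Origin: centre of its underside
- master_pin: loose master leader pin, steel, about 0.15 kg, 154 mm long, standing upright in a rack hole with its tip 8 mm above the bench: from the tip up a 12 mm shank 110 mm long with a black ring round it, an 18 mm shoulder 36 mm long, and a red-painted head 24 mm across and 8 mm high. Take it by the shoulder. Origin: the tip; z runs up towards the head
- pin_tip (a point): centre of the master pin's lower end
- pin_ring (a point): centre of the master pin's 4 mm wide black ring, 60 mm above its tip
- pin_grip (a point): middle of the master pin's 18 mm shoulder, 128 mm above its tip: the place to grip
- sample_pin_1: loose sample pin of the same size as the master, all bare steel without ring; origin at its tip. Its head's top stands 162 mm above the bench. Stays in the rack
- sample_pin_2: another such sample pin. Stays in the rack
- grease_tin: round tin 67 mm wide, 29 mm high, a bystander; origin under its centre
- ref_block_2: steel hardness reference block, disc 56 mm wide, 16 mm high, a bystander; origin under its centre
- v_block_2: steel V-block 38 x 40 x 35 mm, a bystander; origin under its centre
- screwdriver_1: screwdriver with yellow handle 173 mm long, a bystander
Not all that is in view belongs to the job. What is shaped like the master_pin but orange is not meant.

How it is judged:
By the outcome, as a careful person would: the job done as asked, in the order asked, and still so for the second after the job is handed in, while the arm keeps its last pose, push and grip.
It also fails if it takes over 70 s, if anything falls off the work surface, if the arm or the gripper's body presses on something with over 40 N, if the wrist force passes 120 N, or if a joint passes its speed limit or range.

## Working session

There is one attempt and no reset: what is moved stays moved. The work goes in short steps, Python scripts to look and compute and a tool call to move; the robot and the scene stay as the last step left them, time stands still between calls to the robot, and variables do not carry over. Pictures are saved under pics/ and viewed, at most 13 in all, crops included, and the job is handed in when it is done.

Besides the shell and the picture viewer there is one more tool, called after ">>>" by a JSON object that holds its "name" and its "arguments", one argument or row to a line. jog_arm: Moves the arm, as the interface text tells. Its arguments: {"type":"object","properties":{"series":{"type":"array"}},"required":["series"]}

```bash
mkdir -p pics
cat > h.py <<'E'
from bench import ctrl
import numpy as np, cv2
def cam(n):
    c=ctrl.camera(n); c['R']=np.array(c['rotation']); 
    if c['R'].size==4:
        from scipy.spatial.transform import Rotation as Ro
        c['R']=Ro.from_quat(c['R'],scalar_first=True).as_matrix()
    return c
def cloud(c):
    z=c['z_map']; v,u=np.mgrid[:z.shape[0],:z.shape[1]]
    P=np.stack([(u-c['cx'])/c['fx']*z,(v-c['cy'])/c['fy']*z,z],-1)
    return P@c['R'].T+np.array(c['xyz'])
E
python3 - <<'E'
from h import *
import pickle
for n in ['side','top']:
    c=cam(n); pickle.dump(c,open(n+'.pkl','wb')); cv2.imwrite(f'pics/{n}0.png',cv2.resize(c['frame'],(800,600)))
    print(n,c['xyz'],c['R'].round(3).tolist(),c['fx'],c['cx'],c['cy'])
print(ctrl.get_obs())
E
```

```text
side [ 0.52298696 -1.01005036  0.61647719] [[1.0, 0.002, -0.012], [0.012, -0.43, 0.903], [-0.003, -0.903, -0.43]] 441.2789855171143 251.6470556422728 188.07517256556005
top [0.35715206 0.05293805 1.34958268] [[-0.017, -0.994, 0.108], [-1.0, 0.017, -0.005], [0.003, -0.108, -0.994]] 446.39880050340696 257.2521134292649 188.12339540747095
{'time_s': 0.1, 'q': array([ 9.92724943e-01,  1.81489444e-01,  1.60786570e+00,  1.58821171e-05,
        1.35381903e+00, -2.06277371e-01]), 'dq': array([-0.00181221, -0.00051087, -0.00334551, -0.00119804,  0.00061331,
        0.00059669]), 'joint_efforts': array([ 4.43439376e-04, -4.45878267e+01, -3.52235699e+01, -1.84131463e-04,
        4.29120482e-03,  2.64191851e-05]), 'eef_pos': array([0.20858822, 0.53531505, 0.23048194]), 'eef_rot': array([-3.09390664e-04,  1.84829788e-01,  9.82770230e-01, -7.27758468e-04]), 'wrist_force': array([-0.53897447, -0.13229323,  0.3096598 ]), 'torque': array([-0.01096425, -0.00909257,  0.05409145]), 'grasp_force': 0.0, 'opening': 0.9978255462892132}
```

View pics/side0.png

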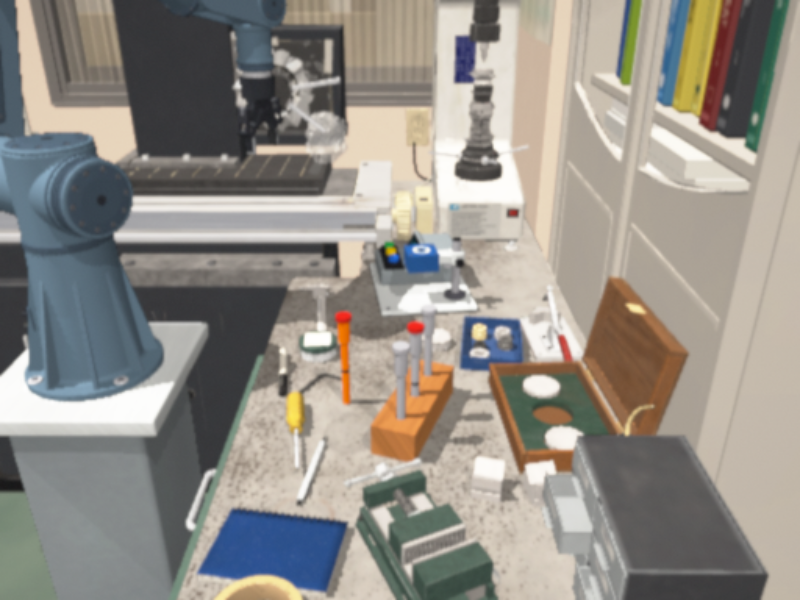

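View pics/top0.png

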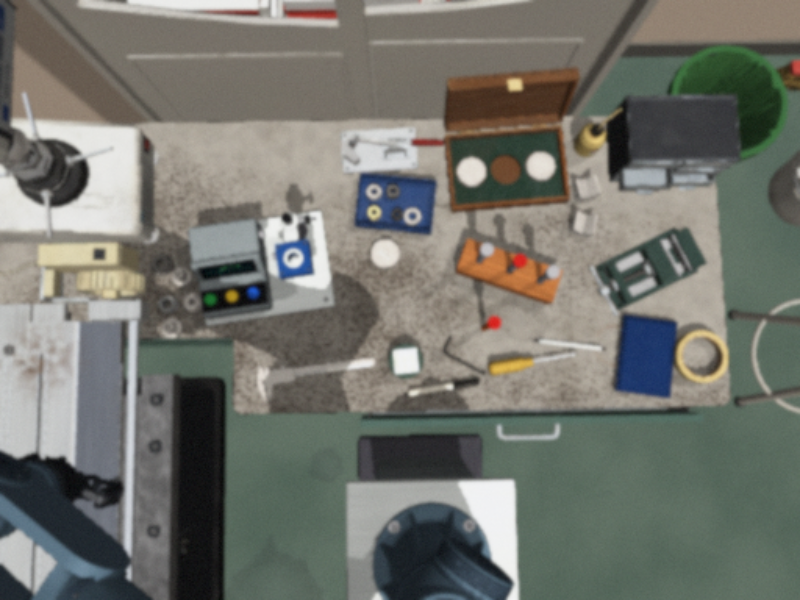

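The top view shows the keys at (210,299) green, (232,296) yellow and (253,293) blue, with the coil at (293,258). Two red heads are in view. The one at (519,261) is grey steel and stands in the rack's middle hole. The one at (493,323) has an orange shank and stands free on the bench; it shows at (345,355) in the side view. The rack one fits the master. I'll measure now and confirm it in a crop.

Run:
```python
from h import *
import pickle
s=pickle.load(open('side.pkl','rb'));t=pickle.load(open('top.pkl','rb'))
k=.64
f=s['frame'][190:300,205:310]; cv2.imwrite('pics/crop1.png',cv2.resize(f,(570,600),interpolation=cv2.INTER_CUBIC))
W=cloud(t); hsv=cv2.cvtColor(t['frame'],cv2.COLOR_BGR2HSV).astype(int)
H,S,V=hsv[...,0],hsv[...,1],hsv[...,2]
def seg(name,m,box,zr):
    u0,v0,u1,v1=[int(a*k) for a in box]
    B=np.zeros(H.shape,bool);B[v0:v1,u0:u1]=1
    B&=m&(W[...,2]>zr[0])&(W[...,2]<zr[1])
    v,u=np.nonzero(B);P=W[B]
    print(name,len(P),'uv',u.mean().round(2),v.mean().round(2),'med',np.median(P,0).round(4),'mean',P.mean(0).round(4),'mid',((P.min(0)+P.max(0))/2).round(4))
a=np.ones(H.shape,bool)
seg('green',(S>120)&(H>45)&(H<80),(195,285,222,312),(.03,.07))
seg('yel',(S>120)&(H>15)&(H<35),(220,283,245,310),(.03,.07))
seg('blue',(S>120)&(H>95)&(H<130),(242,280,268,308),(.03,.07))
seg('coil',(S>80)&(H>95)&(H<130),(265,225,330,285),(.07,.14))
seg('coilring',(S<80)&(V>150),(280,245,306,271),(.07,.14))
seg('red',(S>120)&((H<8)|(H>172)),(500,245,540,280),(.1,.2))
seg('s1',a,(470,230,505,265),(.145,.18))
seg('s2',a,(535,255,570,290),(.145,.18))
seg('rack',(S>80),(450,230,570,310),(.04,.056))
seg('decoy',(S>120)&((H<8)|(H>172)),(480,310,510,335),(.1,.2))
# rack & coil orientation
for nm,m,zr,box in [('rack',S>80,(.04,.056),(450,230,570,310)),('coil',(S>80)&(H>95)&(H<130),(.07,.14),(265,225,330,285))]:
    u0,v0,u1,v1=[int(x*k) for x in box];B=np.zeros(H.shape,bool);B[v0:v1,u0:u1]=1;B&=m&(W[...,2]>zr[0])&(W[...,2]<zr[1])
    print(nm,cv2.minAreaRect((W[B][:,:2]*1000).astype(np.float32)))
np.set_printoptions(linewidth=200)
print(W[150:180:3,175:200:3,2].round(3))
```

```text
green 39 uv 134.26 190.67 med [0.4968 0.4017 0.0653] mean [0.4952 0.4025 0.065 ] mid [0.4943 0.4043 0.0616]
yel 60 uv 147.7 189.08 med [0.5001 0.3649 0.0634] mean [0.4994 0.3641 0.0633] mid [0.4986 0.3648 0.0599]
blue 57 uv 161.84 187.16 med [0.5045 0.3245 0.0643] mean [0.5043 0.3231 0.0638] mid [0.5036 0.3224 0.062 ]
coil 326 uv 188.1 165.57 med [0.5561 0.2371 0.1173] mean [0.5575 0.239  0.1174] mid [0.5589 0.2398 0.1145]
coilring 100 uv 187.02 164.72 med [0.5611 0.2422 0.1177] mean [0.5601 0.2421 0.1166] mid [0.5592 0.2405 0.1048]
red 63 uv 332.16 167.03 med [ 0.5401 -0.155   0.1616] mean [ 0.54   -0.1555  0.1603] mid [ 0.5405 -0.1552  0.151 ]
s1 60 uv 311.47 159.8 med [ 0.5602 -0.1002  0.1625] mean [ 0.5604 -0.1001  0.1621] mid [ 0.5603 -0.0994  0.161 ]
s2 64 uv 353.84 174.06 med [ 0.5197 -0.2126  0.1625] mean [ 0.5197 -0.2127  0.1624] mid [ 0.52   -0.2128  0.1623]
rack 1152 uv 324.92 173.96 med [ 0.5371 -0.1511  0.0484] mean [ 0.5371 -0.153   0.0484] mid [ 0.5399 -0.1566  0.0482]
decoy 58 uv 315.86 206.4 med [ 0.4358 -0.1091  0.1541] mean [ 0.435  -0.1091  0.1535] mid [ 0.4348 -0.1094  0.1396]
rack ((540.1015014648438, -156.5164794921875), (190.0893096923828, 64.84748840332031), 69.95821380615234)
coil ((559.6429443359375, 240.2931671142578), (63.98822784423828, 59.55488586425781), 6.852526664733887)
[[0.012 0.014 0.012 0.113 0.107 0.108 0.024 0.019 0.017]
 [0.016 0.02  0.014 0.112 0.113 0.109 0.025 0.008 0.017]
 [0.011 0.119 0.123 0.121 0.118 0.12  0.116 0.12  0.014]
 [0.024 0.119 0.119 0.117 0.116 0.119 0.118 0.118 0.014]
 [0.109 0.119 0.116 0.118 0.106 0.12  0.118 0.122 0.086]
 [0.101 0.118 0.116 0.112 0.014 0.012 0.123 0.118 0.1  ]
 [0.012 0.119 0.118 0.117 0.012 0.121 0.117 0.117 0.11 ]
 [0.012 0.113 0.118 0.122 0.117 0.116 0.118 0.119 0.116]
 [0.013 0.116 0.121 0.115 0.117 0.114 0.116 0.121 0.115]
 [0.015 0.019 0.115 0.113 0.095 0.095 0.011 0.016 0.015]]
```

View pics/crop1.png

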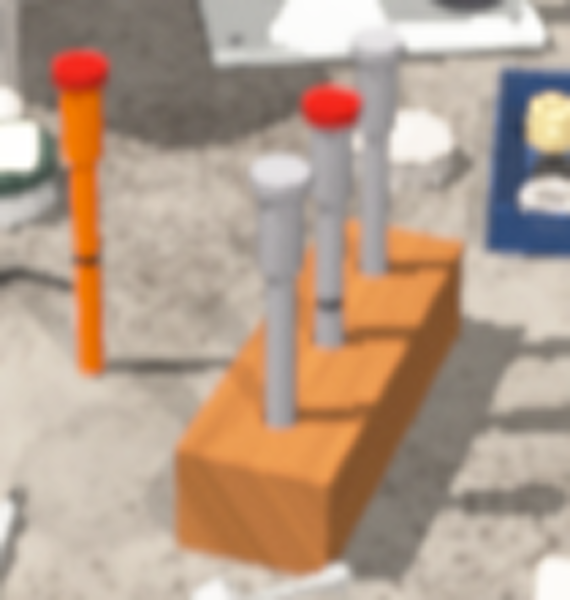

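The crop confirms it. The grey steel pin with the red head and black ring stands in the middle hole at crop (330,105), with its ring at (328,305). The orange pin at (80,70) is the decoy. I'll do the keys first.

```bash
cat >> h.py <<'E'
from scipy.spatial.transform import Rotation as Ro
def go(p,psi=None,o=None):
    """tool-frame shift (mm) from measured pose to p; psi: wanted world angle of tool y (deg)"""
    o=o or ctrl.get_obs(); R=Ro.from_quat(o['eef_rot'],scalar_first=True).as_matrix()
    d=R.T@(np.array(p)-o['eef_pos'])*1000
    w=np.zeros(3)
    if psi is not None:
        s=np.deg2rad(psi); T=np.array([[-np.sin(s),np.cos(s),0],[np.cos(s),np.sin(s),0],[0,0,-1]]).T
        w=Ro.from_matrix(R.T@T).as_rotvec()
    print('t',o['time_s'],'pos',o['eef_pos'].round(4),'psi',np.degrees(np.arctan2(R[1,1],R[0,1])).round(2),'shift',d.round(1),'turn',w.round(4),'q',o['q'].round(2))
E
python3 - <<'E'
from h import *
go([.4955,.403,.085],68.7)
go([.4995,.364,.085]); go([.504,.3235,.085])
import pickle
t=pickle.load(open('top.pkl','rb'));s=pickle.load(open('side.pkl','rb'))
W=cloud(s);hsv=cv2.cvtColor(s['frame'],cv2.COLOR_BGR2HSV).astype(int);H,S=hsv[...,0],hsv[...,1]
m=(S>100)&(H>95)&(H<130);m[:150]=0;m[178:]=0;m[:,:255]=0;m[:,285:]=0
P=W[m];print(len(P),np.percentile(P,[2,50,98],axis=0).round(4)); Q=P[P[:,2]>.105];print(np.median(Q,0),cv2.minAreaRect((Q[:,:2]*1000).astype(np.float32)))
E
```

```text
t 0.1 pos [0.2086 0.5353 0.2305] psi 68.7 shift [-315.4  -18.8  145.4] turn [-0.0015 -0.0003 -0.    ] q [ 0.99  0.18  1.61  0.    1.35 -0.21]
t 0.1 pos [0.2086 0.5353 0.2305] psi 68.7 shift [-333.3  -53.7  145.5] turn [0. 0. 0.] q [ 0.99  0.18  1.61  0.    1.35 -0.21]
t 0.1 pos [0.2086 0.5353 0.2305] psi 68.7 shift [-352.2  -89.8  145.5] turn [0. 0. 0.] q [ 0.99  0.18  1.61  0.    1.35 -0.21]
312 [[0.5242 0.2036 0.0654]
 [0.5555 0.2137 0.1034]
 [0.5888 0.3926 0.1173]]
[0.55539898 0.21553765 0.11471506] ((555.9804077148438, -369.992431640625), (1280.39599609375, 60.307003021240234), 89.74580383300781)
```

>>> {"name": "jog_arm", "arguments": {
  "series": [
    [[-40, -3, 0, 0, 0, 0, 0], [-40, -3, 0, 0, 0, 0, 0], [-40, -3, 10, 0, 0, 0, 0], [-40, -3, 15, 0, 0, 0, 0], [-40, -3, 20, 0, 0, 0, 0], [-40, -3, 20, 0, 0, 0, 0], [-40, -1, 20, 0, 0, 0, 0], [-35, 0, 20, 0, 0, 0, 0], [0, 0, 20, 0, 0, 0, 0], [0, 0, 15, 0, 0, 0, 0]]
  ]
}}

```text
time_s: 1.1
eef_pos: [0.4956, 0.4023, 0.089]
eef_rot: [-0.001, 0.186, 0.983, -0.001]
wrist_force: [-1.1, -0.6, -0.3]
opening: -0.002
grasp_force: 0.0
```

Run:
```python
from h import *
go([.4955,.403,.085])
c=cam('wrist');cv2.imwrite('pics/w1.png',cv2.resize(c['frame'],(640,480)))
print(c['xyz'],c['R'].round(3).tolist(),c['fx'])
t=cam('top');s=cam('side')
a=t['frame'][140:215,100:215];b=s['frame'][120:200,205:320]
cv2.imwrite('pics/a1.png',np.vstack([cv2.resize(a,(460,300)),cv2.resize(b,(460,300))]))
```

```text
t 1.1 pos [0.4956 0.4023 0.089 ] psi 68.58 shift [0.3 0.6 4. ] turn [0. 0. 0.] q [ 0.5   0.47  1.54  0.    1.13 -0.7 ]
[0.42470838 0.4306009  0.23185523] [[0.365, 0.889, 0.276], [0.931, -0.348, -0.111], [-0.002, 0.297, -0.955]] 271.7255808222112
```

View pics/w1.png

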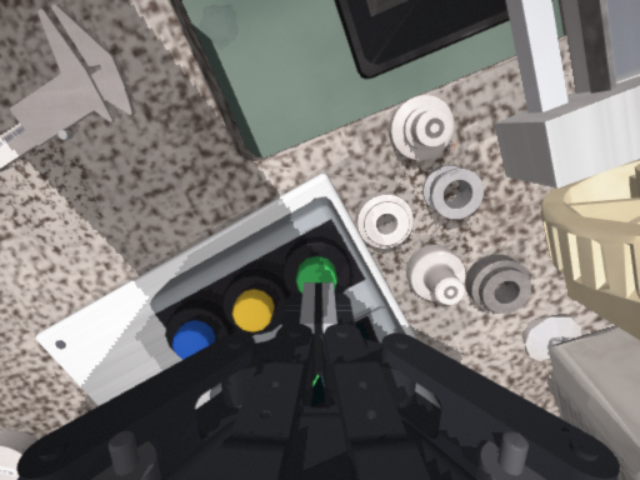

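View pics/a1.png

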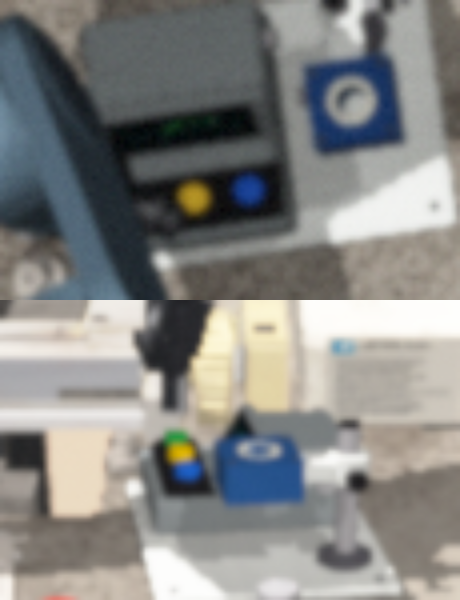

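The wrist view shows the closed fingertips just above the green key at (317,272), with yellow at (253,311) and blue at (193,341). I'll refine the key positions from this image.

Run:
```python
from h import *
c=cam('wrist');W=cloud(c);hsv=cv2.cvtColor(c['frame'],cv2.COLOR_BGR2HSV).astype(int);H,S=hsv[...,0],hsv[...,1]
yy,xx=np.mgrid[:384,:512]
for n,lo,hi,(u,v) in [('g',45,80,(254,217)),('y',15,35,(203,249)),('b',100,130,(155,273))]:
    m=(S>120)&(H>lo)&(H<hi)&(abs(xx-u)<22)&(abs(yy-v)<22)
    P=W[m];z=np.median(P[:,2]);P=P[abs(P[:,2]-z)<.004]
    print(n,len(P),np.median(P,0).round(4),cv2.minEnclosingCircle((P[:,:2]*1000).astype(np.float32)))
o=ctrl.get_obs();p=c['R'].T@(o['eef_pos']-c['xyz']);print('tcp px',c['fx']*p[0]/p[2]+c['cx'],c['fy']*p[1]/p[2]+c['cy'],p)
```

```text
g 438 [0.4892 0.4036 0.0706] ((493.5152282714844, 402.06866455078125), 10.730481147766113)
y 739 [0.4983 0.3635 0.0708] ((499.6869812011719, 362.67156982421875), 10.912066459655762)
b 529 [0.5018 0.3243 0.0709] ((504.697998046875, 323.44256591796875), 10.820157051086426)
tcp px 255.6507230382289 242.2796584869347 [0.00074657 0.03129962 0.15781739]
```

>>> {"name": "jog_arm", "arguments": {
  "series": [
    [[0, 0, 5, 0, 0, 0, 0], [0, 0, 5, 0, 0, 0, 0], [0, 0, 3, 0, 0, 0, 0], [0, 0, 2, 0, 0, 0, 0], [0, 0, 2, 0, 0, 0, 0], [0, 0, 2, 0, 0, 0, 0], [0, 0, 2, 0, 0, 0, 0], [0, 0, 1, 0, 0, 0, 0], [0, 0, 0, 0, 0, 0, 0], [0, 0, 0, 0, 0, 0, 0]]
  ]
}}

```text
time_s: 2.3
eef_pos: [0.4956, 0.4036, 0.0695]
eef_rot: [0.0, 0.185, 0.983, 0.0]
wrist_force: [-0.2, -0.0, 1.3]
opening: -0.003
grasp_force: 0.9
```

Run:
```python
from h import *
c=cam('wrist')
go([.495,.403,.065]); o=ctrl.get_obs();print(o['wrist_force'],o['dq'].round(4),o['grasp_force'])
```

```text
t 2.35 pos [0.4955 0.4036 0.0695] psi 68.7 shift [ 0.3 -0.8  4.5] turn [0. 0. 0.] q [ 0.5   0.5   1.55 -0.    1.1  -0.7 ]
[ 0.31897803 -0.52900243  1.9405202 ] [ 0.0023  0.0003  0.0009  0.0005 -0.0026 -0.0011] 0.8737402316182852
```

>>> {"name": "jog_arm", "arguments": {
  "series": [
    [[0, 0, 1, 0, 0, 0, 0], [0, 0, 1, 0, 0, 0, 0], [0, 0, 0, 0, 0, 0, 0], [0, 0, 0, 0, 0, 0, 0], [0, 0, 0, 0, 0, 0, 0], [0, 0, 0, 0, 0, 0, 0], [0, 0, 0, 0, 0, 0, 0], [0, 0, 0, 0, 0, 0, 0], [0, 0, 0, 0, 0, 0, 0], [0, 0, 0, 0, 0, 0, 0]]
  ]
}}

```text
time_s: 3.35
eef_pos: [0.4955, 0.4036, 0.0673]
eef_rot: [0.0, 0.185, 0.983, 0.0]
wrist_force: [-0.7, -0.1, 3.3]
opening: -0.0
grasp_force: 1.4
```

>>> {"name": "jog_arm", "arguments": {
  "series": [
    [[0, 0, 1, 0, 0, 0, 0], [0, 0, 1, 0, 0, 0, 0], [0, 0, 1, 0, 0, 0, 0], [0, 0, 0, 0, 0, 0, 0], [0, 0, 0, 0, 0, 0, 0], [0, 0, 0, 0, 0, 0, 0], [0, 0, 0, 0, 0, 0, 0], [0, 0, 0, 0, 0, 0, 0], [0, 0, 0, 0, 0, 0, 0], [0, 0, 0, 0, 0, 0, 0]]
  ]
}}

```text
time_s: 4.35
eef_pos: [0.4956, 0.4037, 0.065]
eef_rot: [0.0, 0.185, 0.983, 0.0]
wrist_force: [-2.2, -2.0, 7.9]
opening: 0.001
grasp_force: 3.9
```

>>> {"name": "jog_arm", "arguments": {
  "series": [
    [[0, 0, 0.5, 0, 0, 0, 0], [0, 0, 0.5, 0, 0, 0, 0], [0, 0, 0, 0, 0, 0, 0], [0, 0, 0, 0, 0, 0, 0], [0, 0, 0, 0, 0, 0, 0], [0, 0, 0, 0, 0, 0, 0], [0, 0, 0, 0, 0, 0, 0], [0, 0, 0, 0, 0, 0, 0], [0, 0, 0, 0, 0, 0, 0], [0, 0, 0, 0, 0, 0, 0]]
  ]
}}

```text
time_s: 5.35
eef_pos: [0.4957, 0.4037, 0.0649]
eef_rot: [0.0, 0.185, 0.983, 0.0]
wrist_force: [-4.8, -3.2, 13.3]
opening: -0.001
grasp_force: 6.7
```

>>> {"name": "jog_arm", "arguments": {
  "series": [
    [[0, 0, -10, 0, 0, 0, 0], [0, 0, -12, 0, 0, 0, 0], [0, 0, 0, 0, 0, 0, 0], [-9, -18, 0, 0, 0, 0, 0], [-9, -18, 0, 0, 0, 0, 0], [0, 0, 0, 0, 0, 0, 0], [0, 0, 4, 0, 0, 0, 0], [0, 0, 4, 0, 0, 0, 0], [0, 0, 2, 0, 0, 0, 0], [0, 0, 0, 0, 0, 0, 0]]
  ]
}}

```text
time_s: 6.35
eef_pos: [0.4986, 0.3638, 0.0745]
eef_rot: [-0.001, 0.184, 0.983, -0.0]
wrist_force: [0.2, -0.2, 0.0]
opening: -0.002
grasp_force: 0.0
```

>>> {"name": "jog_arm", "arguments": {
  "series": [
    [[0, 0, 3, 0, 0, 0, 0], [0, 0, 3, 0, 0, 0, 0], [0, 0, 2, 0, 0, 0, 0], [0, 0, 2, 0, 0, 0, 0], [0, 0, 1, 0, 0, 0, 0], [0, 0, 1, 0, 0, 0, 0], [0, 0, 0, 0, 0, 0, 0], [0, 0, 0, 0, 0, 0, 0], [0, 0, 0, 0, 0, 0, 0], [0, 0, 0, 0, 0, 0, 0]]
  ]
}}

```text
time_s: 7.35
eef_pos: [0.4994, 0.3639, 0.0649]
eef_rot: [0.0, 0.185, 0.983, 0.0]
wrist_force: [-3.8, -0.7, 11.3]
opening: 0.002
grasp_force: 5.9
```

>>> {"name": "jog_arm", "arguments": {
  "series": [
    [[0, 0, -10, 0, 0, 0, 0], [0, 0, -12, 0, 0, 0, 0], [0, 0, 0, 0, 0, 0, 0], [-9.5, -18, 0, 0, 0, 0, 0], [-9.5, -18, 0, 0, 0, 0, 0], [0, 0, 0, 0, 0, 0, 0], [0, 0, 4, 0, 0, 0, 0], [0, 0, 4, 0, 0, 0, 0], [0, 0, 2, 0, 0, 0, 0], [0, 0, 0, 0, 0, 0, 0]]
  ]
}}

```text
time_s: 8.35
eef_pos: [0.5032, 0.3234, 0.0745]
eef_rot: [-0.001, 0.184, 0.983, -0.0]
wrist_force: [0.7, 0.3, -0.6]
opening: 0.003
grasp_force: 0.0
```

>>> {"name": "jog_arm", "arguments": {
  "series": [
    [[0, 0, 3, 0, 0, 0, 0], [0, 0, 3, 0, 0, 0, 0], [0, 0, 2, 0, 0, 0, 0], [0, 0, 2, 0, 0, 0, 0], [0, 0, 1, 0, 0, 0, 0], [0, 0, 1, 0, 0, 0, 0], [0, 0, 0, 0, 0, 0, 0], [0, 0, 0, 0, 0, 0, 0], [0, 0, 0, 0, 0, 0, 0], [0, 0, 0, 0, 0, 0, 0]]
  ]
}}

```text
time_s: 9.35
eef_pos: [0.504, 0.3235, 0.0649]
eef_rot: [0.0, 0.185, 0.983, 0.0]
wrist_force: [-4.3, 0.5, 12.2]
opening: -0.001
grasp_force: 6.2
```

>>> {"name": "jog_arm", "arguments": {
  "series": [
    [[0, 0, -10, 0, 0, 0, 0], [0, 0, -20, 0, 0, 0, 0], [0, 0, -40, 0, 0, 0, 0], [0, 0, -40, 0, 0, 0, 0], [0, 0, -40, 0, 0, 0, 0], [0, 0, -40, 0, 0, 0, 50], [0, 0, 0, 0, 0, 0, 50], [0, 0, 0, 0, 0, 0, 50], [0, 0, 0, 0, 0, 0, 50], [0, 0, 0, 0, 0, 0, 50]]
  ]
}}

```text
time_s: 10.35
eef_pos: [0.5029, 0.3226, 0.2512]
eef_rot: [-0.001, 0.185, 0.983, -0.001]
wrist_force: [-0.3, 0.1, 0.0]
opening: 0.584
grasp_force: 0.0
```

Run:
```python
from h import *
go([.540,-.1555,.30],-20); o=ctrl.get_obs();print(o['wrist_force'],o['opening'])
```

```text
t 10.35 pos [0.5029 0.3226 0.2512] psi 68.69 shift [-208.2 -432.   -48.2] turn [-4.0000e-03 -1.0000e-04  1.5479e+00] q [ 0.37  0.22  1.52 -0.    1.4  -0.83]
[-0.33798874  0.06484979  0.03168733] 0.5842910603671578
```

>>> {"name": "jog_arm", "arguments": {
  "series": [
    [[-21, -14, 0, 0, 0, 0, 50], [-21, -14, 0, 0, 0, 0, 50], [-21, -14, 0, 0, 0, 0, 50], [-20, -14, 0, 0, 0, 0, 50], [0, 0, 0, 0, 0, 0, 50], [0, 0, 0, 0, 0, 0, 50], [0, 0, 0, 0, 0, 0, 50], [0, 0, 0, 0, 0, 0, 50], [0, 0, 0, 0, 0, 0, 50], [0, 0, 0, 0, 0, 0, 50]]
  ]
}}

```text
time_s: 11.35
eef_pos: [0.5605, 0.2413, 0.2534]
eef_rot: [0.0, 0.184, 0.983, 0.0]
wrist_force: [0.4, -0.2, 0.3]
opening: 0.583
grasp_force: 0.0
```

Run:
```python
from h import *
import pickle
go([.540,-.1555,.30],-20)
c=cam('wrist');pickle.dump(c,open('w2.pkl','wb'));cv2.imwrite('pics/w2.png',cv2.resize(c['frame'],(800,600)))
W=cloud(c);hsv=cv2.cvtColor(c['frame'],cv2.COLOR_BGR2HSV).astype(int);H,S,V=[hsv[...,i] for i in range(3)]
near=(abs(W[...,0]-.56)<.045)&(abs(W[...,1]-.24)<.045)
m=near&(S>100)&(H>95)&(H<130)&(W[...,2]>.09)&(W[...,2]<.14)
z=np.median(W[m][:,2]);print('z',z,m.sum());m&=abs(W[...,2]-z)<.004
print(cv2.minAreaRect((W[m][:,:2]*1000).astype(np.float32)))
r=near&(S<60)&(V>150)&(W[...,2]>z-.004)&(W[...,2]<z+.006);P=W[r];print('ring',len(P),P.mean(0),np.median(P,0),cv2.minEnclosingCircle((P[:,:2]*1000).astype(np.float32)))
```

```text
t 11.35 pos [0.5605 0.2413 0.2534] psi 68.75 shift [-124.7 -377.2  -46.7] turn [ 1.000e-04 -0.000e+00  1.549e+00] q [ 0.21  0.24  1.49  0.    1.41 -0.99]
z 0.11680422777331284 2386
((560.7233276367188, 241.55332946777344), (59.7607536315918, 59.72472381591797), 7.860409259796143)
ring 468 [0.56127949 0.24159698 0.11755593] [0.56067066 0.24192381 0.11758925] ((570.6702880859375, 235.65322875976562), 28.335790634155273)
```

View pics/w2.png

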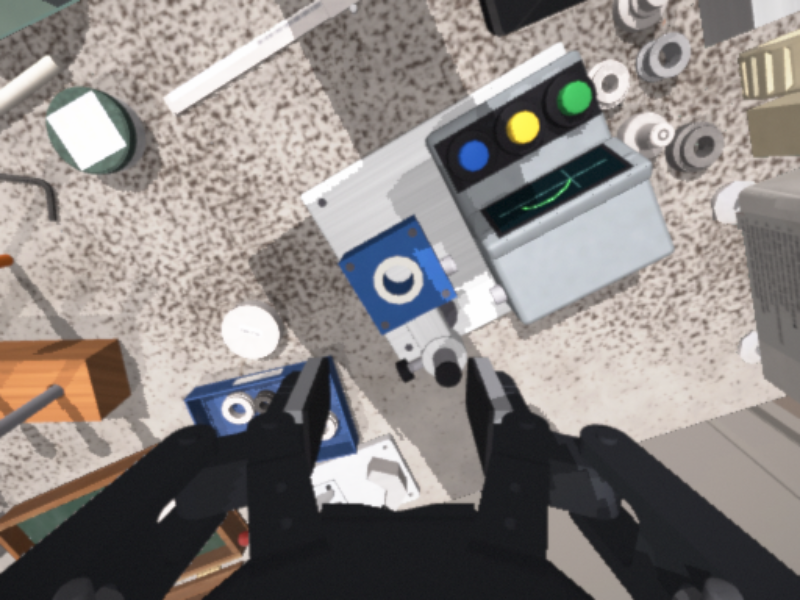

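The wrist view shows the coil mouth at (400,280), about (0.5605, 0.2415, 0.117). I'll turn the tool and then go over the master pin.

>>> {"name": "jog_arm", "arguments": {
  "series": [
    [[0, 0, 0, 0, 0, 0.149, 50], [0, 0, 0, 0, 0, 0.149, 50], [0, 0, 0, 0, 0, 0.149, 50], [0, 0, 0, 0, 0, 0.149, 50], [0, 0, 0, 0, 0, 0.149, 50], [0, 0, 0, 0, 0, 0.149, 50], [0, 0, 0, 0, 0, 0.149, 50], [0, 0, 0, 0, 0, 0.149, 50], [0, 0, 0, 0, 0, 0.149, 50], [0, 0, 0, 0, 0, 0.149, 50]]
  ]
}}

```text
time_s: 12.4
eef_pos: [0.5607, 0.2409, 0.2534]
eef_rot: [0.0, 0.804, 0.595, 0.0]
wrist_force: [-0.2, 0.1, 0.4]
opening: 0.588
grasp_force: 0.0
```

>>> {"name": "jog_arm", "arguments": {
  "series": [
    [[0, 0, 0, 0, 0, 0.059, 50], [0, 0, 0, 0, 0, 0, 50], [0, 0, 0, 0, 0, 0, 50], [0, 0, 0, 0, 0, 0, 50], [0, 0, 0, 0, 0, 0, 50], [0, 0, 0, 0, 0, 0, 50], [0, 0, 0, 0, 0, 0, 50], [0, 0, 0, 0, 0, 0, 50], [0, 0, 0, 0, 0, 0, 50], [0, 0, 0, 0, 0, 0, 50]]
  ]
}}

```text
time_s: 13.4
eef_pos: [0.5608, 0.2407, 0.2533]
eef_rot: [0.0, 0.819, 0.573, 0.0]
wrist_force: [0.7, 0.1, 0.3]
opening: 0.586
grasp_force: 0.0
```

Run:
```python
from h import *
import pickle
go([.540,-.1555,.23],-20)
c=cam('wrist');pickle.dump(c,open('w3.pkl','wb'));W=cloud(c);hsv=cv2.cvtColor(c['frame'],cv2.COLOR_BGR2HSV).astype(int);H,S,V=[hsv[...,i] for i in range(3)]
near=(abs(W[...,0]-.56)<.045)&(abs(W[...,1]-.24)<.045)
m=near&(S>100)&(H>95)&(H<130)&(W[...,2]>.112)&(W[...,2]<.121)
print(m.sum(),np.median(W[m][:,2]),cv2.minAreaRect((W[m][:,:2]*1000).astype(np.float32)))
```

```text
t 13.4 pos [0.5608 0.2407 0.2533] psi -20.05 shift [-379.3  116.3   23.3] turn [ 0.      0.     -0.0009] q [ 0.21  0.24  1.49 -0.    1.41  0.56]
2158 0.11691114018029775 ((560.9703979492188, 241.3035888671875), (59.89344024658203, 60.19719696044922), 7.8427910804748535)
```

>>> {"name": "jog_arm", "arguments": {
  "series": [
    [[-20, 6, 0, 0, 0, 0, 50], [-40, 12, 0, 0, 0, 0, 50], [-45, 14, 0, 0, 0, 0, 50], [-45, 14, 0, 0, 0, 0, 50], [-45, 14, 0, 0, 0, 0, 50], [-45, 14, 0, 0, 0, 0, 50], [-45, 14, 0, 0, 0, 0, 50], [-44, 13, 0, 0, 0, 0, 50], [-30, 9, 0, 0, 0, 0, 50], [-20, 6, 0, 0, 0, 0, 50]]
  ]
}}

```text
time_s: 14.45
eef_pos: [0.5393, -0.1578, 0.2534]
eef_rot: [0.0, 0.82, 0.572, -0.0]
wrist_force: [0.5, -0.0, -0.0]
opening: 0.585
grasp_force: 0.0
```

Run:
```python
from h import *
c=cam('wrist');c=cam('wrist');cv2.imwrite('pics/w4.png',cv2.resize(c['frame'],(640,480)))
W=cloud(c);hsv=cv2.cvtColor(c['frame'],cv2.COLOR_BGR2HSV).astype(int);H,S,V=[hsv[...,i] for i in range(3)]
m=(abs(W[...,0]-.54)<.03)&(abs(W[...,1]+.155)<.03)&(S>120)&((H<6)|(H>174))&(W[...,2]>.145)
P=W[m];z=np.median(P[:,2]);Q=P[P[:,2]>z-.003];print(len(P),len(Q),z,Q.mean(0),cv2.minEnclosingCircle((Q[:,:2]*1000).astype(np.float32)))
go([.540,-.1555,.117],-20)
```

```text
531 513 0.16201932520692652 [ 0.54291702 -0.15549608  0.16206635] ((542.9803466796875, -155.91610717773438), 11.993047714233398)
t 14.55 pos [ 0.5395 -0.1579  0.2533] psi -20.26 shift [  2.5  -0.4 136.3] turn [ 0.0003  0.0007 -0.0046] q [-0.5   0.13  1.62 -0.    1.39 -0.14]
```

View pics/w4.png

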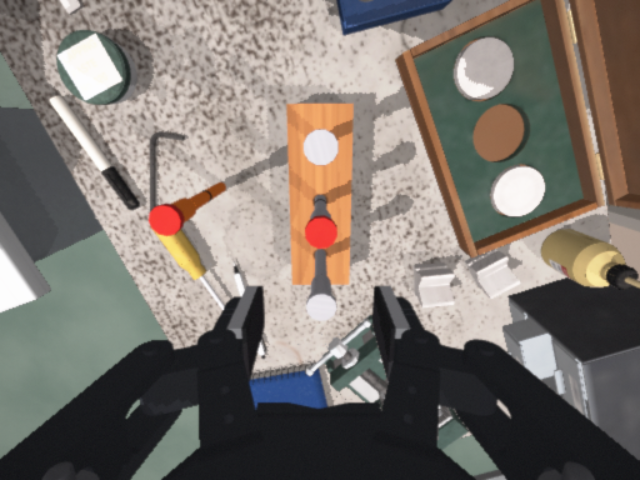

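Red pin in the rack centred at (320,232), sample pins at (320,147) and (320,307), orange decoy at (166,220). Nothing is in the fingers' way. I'll descend with a 50 mm opening.

>>> {"name": "jog_arm", "arguments": {
  "series": [
    [[3.3, 2.3, 0, 0, 0, 0, 50], [0, 0, 20, 0, 0, 0, 50], [0, 0, 20, 0, 0, 0, 50], [0, 0, 20, 0, 0, 0, 50], [0, 0, 20, 0, 0, 0, 50], [0, 0, 20, 0, 0, 0, 50], [0, 0, 16, 0, 0, 0, 50], [0, 0, 10, 0, 0, 0, 50], [0, 0, 10, 0, 0, 0, 50], [0, 0, 0, 0, 0, 0, 50]]
  ]
}}

```text
time_s: 15.55
eef_pos: [0.5426, -0.1517, 0.1162]
eef_rot: [-0.001, 0.819, 0.574, -0.0]
wrist_force: [0.1, -0.1, -0.1]
opening: 0.584
grasp_force: 0.0
```

Run:
```python
from h import *
c=cam('wrist')
go([.5428,-.1556,.117],-20);o=ctrl.get_obs();print(o['wrist_force'])
W=cloud(c);hsv=cv2.cvtColor(c['frame'],cv2.COLOR_BGR2HSV).astype(int);H,S,V=[hsv[...,i] for i in range(3)]
m=(abs(W[...,0]-.54)<.03)&(abs(W[...,1]+.155)<.03)&(S>120)&((H<6)|(H>174))&(W[...,2]>.145)
P=W[m];z=np.median(P[:,2]);Q=P[P[:,2]>z-.003];print(len(P),len(Q),z,Q.mean(0),cv2.minEnclosingCircle((Q[:,:2]*1000).astype(np.float32)))
s=cam('side');cv2.imwrite('pics/s5.png',cv2.resize(s['frame'][150:300,190:330],(560,600)))
```

```text
t 15.6 pos [ 0.543  -0.1522  0.117 ] psi -20.02 shift [-3.3  1.   0. ] turn [-0.0007 -0.0002 -0.0003] q [-0.48  0.29  1.73  0.    1.13 -0.13]
[ 0.75154851 -0.12855134  0.58267736]
2359 2115 0.16195908769779338 [ 0.543155   -0.15457822  0.16195009] ((542.6380615234375, -155.5100555419922), 12.360857963562012)
```

View pics/s5.png

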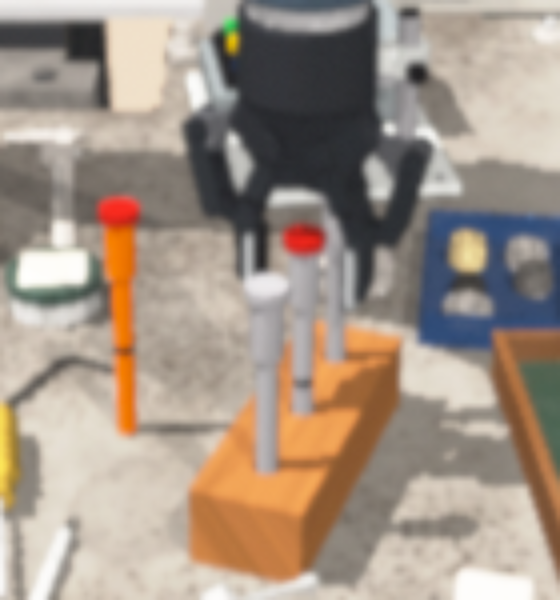

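The side view shows the pads straddling the master's shoulder at (302,265). I'll correct by 3 mm and close.

>>> {"name": "jog_arm", "arguments": {
  "series": [
    [[-3.2, 1, 0, 0, 0, 0, 50], [0, 0, 0, 0, 0, 0, 50], [0, 0, 0, 0, 0, 0, 10], [0, 0, 0, 0, 0, 0, 10], [0, 0, 0, 0, 0, 0, 5], [0, 0, 0, 0, 0, 0, 5], [0, 0, 0, 0, 0, 0, 5], [0, 0, 0, 0, 0, 0, 5], [0, 0, 0, 0, 0, 0, 5], [0, 0, 0, 0, 0, 0, 5]]
  ]
}}

```text
time_s: 16.65
eef_pos: [0.5429, -0.156, 0.1173]
eef_rot: [-0.0, 0.819, 0.573, -0.0]
wrist_force: [0.0, -0.2, -0.5]
opening: 0.212
grasp_force: 79.5
```

Run:
```python
from h import *
c=cam('wrist')
go([.5428,-.1556,.117],-20);o=ctrl.get_obs();print(o['wrist_force'],o['opening'],o['grasp_force'],o['torque'])
```

```text
t 16.7 pos [ 0.5428 -0.156   0.1172] psi -20.05 shift [ 0.4 -0.2  0.2] turn [-0.0002  0.     -0.0009] q [-0.49  0.29  1.73 -0.    1.13 -0.14]
[-1.51618335  0.74535077 -0.53610953] 0.21706661988058537 79.51342597603798 [0.04892534 0.12624107 0.02947624]
```

>>> {"name": "jog_arm", "arguments": {
  "series": [
    [[0, 0, -5, 0, 0, 0, 5], [0, 0, -10, 0, 0, 0, 5], [0, 0, -20, 0, 0, 0, 5], [0, 0, -20, 0, 0, 0, 5], [0, 0, -25, 0, 0, 0, 5], [0, 0, -30, 0, 0, 0, 5], [0, 0, -30, 0, 0, 0, 5], [0, 0, -25, 0, 0, 0, 5], [0, 0, -20, 0, 0, 0, 5], [0, 0, 0, 0, 0, 0, 5]]
  ]
}}

```text
time_s: 17.7
eef_pos: [0.5444, -0.1568, 0.3067]
eef_rot: [0.003, 0.819, 0.573, 0.002]
wrist_force: [-0.4, -0.4, -1.9]
opening: 0.217
grasp_force: 79.7
```

>>> {"name": "jog_arm", "arguments": {
  "series": [
    [[15, -5, 0, 0, 0, 0, 5], [25, -8, 0, 0, 0, 0, 5], [30, -9, 0, 0, 0, 0, 5], [30, -9, 0, 0, 0, 0, 5], [30, -9, 0, 0, 0, 0, 5], [30, -9, 0, 0, 0, 0, 5], [30, -9, 0, 0, 0, 0, 5], [30, -9, 0, 0, 0, 0, 5], [30, -9, 0, 0, 0, 0, 5], [30, -9, 0, 0, 0, 0, 5]]
  ]
}}

```text
time_s: 18.7
eef_pos: [0.5576, 0.1382, 0.3004]
eef_rot: [-0.001, 0.819, 0.573, -0.001]
wrist_force: [0.6, -0.2, -1.1]
opening: 0.216
grasp_force: 79.7
```

>>> {"name": "jog_arm", "arguments": {
  "series": [
    [[30, -10, 0, 0, 0, 0, 5], [30, -10, 0, 0, 0, 0, 5], [20, -7, 0, 0, 0, 0, 5], [12, -4, 0, 0, 0, 0, 5], [7, -2, 0, 0, 0, 0, 5], [0, 0, 0, 0, 0, 0, 5], [0, 0, 0, 0, 0, 0, 5], [0, 0, 0, 0, 0, 0, 5], [0, 0, 0, 0, 0, 0, 5], [0, 0, 0, 0, 0, 0, 5]]
  ]
}}

```text
time_s: 19.7
eef_pos: [0.5622, 0.2398, 0.3024]
eef_rot: [0.0, 0.82, 0.573, 0.0]
wrist_force: [-0.3, 0.2, -1.0]
opening: 0.214
grasp_force: 79.7
```

```bash
cat > pin.py <<'E'
from h import *
import pickle
go([.5608,.2414,.2505],-20);o=ctrl.get_obs();print(o['wrist_force'],o['opening'],o['grasp_force'])
d={n:cam(n) for n in ['side','top','wrist']};pickle.dump(d,open('d.pkl','wb'))
for n,c in d.items():
    W=cloud(c);hsv=cv2.cvtColor(c['frame'],cv2.COLOR_BGR2HSV).astype(int);H,S,V=[hsv[...,i] for i in range(3)]
    e=o['eef_pos'];near=(abs(W[...,0]-e[0])<.025)&(abs(W[...,1]-e[1])<.03)
    m=near&(S>120)&((H<6)|(H>174))&(W[...,2]>e[2])
    if m.sum(): print(n,'head',m.sum(),W[m].mean(0).round(4),np.percentile(W[m],[5,95],axis=0).round(4).tolist())
    m=near&(W[...,2]<e[2]-.005)&(W[...,2]>e[2]-.115)&(W[...,2]>.124)
    if m.sum()>20:
        P=W[m]
        for lo in np.arange(e[2]-.115,e[2],.015):
            k=(P[:,2]>lo)&(P[:,2]<lo+.015)
            if k.sum()>3: print(n,'z%.3f'%(lo+.0075),k.sum(),np.median(P[k],0).round(4))
E
python3 pin.py
python3 - <<'E'
import pickle,cv2,numpy as np
d=pickle.load(open('d.pkl','rb'))
a=cv2.resize(d['side']['frame'][60:190,200:320],(480,520));b=cv2.resize(d['wrist']['frame'],(300,225));
o=np.zeros((520,780,3),np.uint8);o[:,:480]=a;o[:225,480:]=b;o[240:490,480:]=cv2.resize(d['top']['frame'][130:205,145:235],(300,250))
cv2.imwrite('pics/m6.png',o)
E
```

```text
t 19.7 pos [0.5622 0.2398 0.3024] psi -20.11 shift [ 1.  -1.9 51.9] turn [ 0.0002 -0.0001 -0.0019] q [ 0.21  0.21  1.43 -0.    1.5   0.56]
[-0.31781757  0.1907731  -1.01899879] 0.21423873235726737 79.71259474754333
side head 27 [0.5582 0.2324 0.3442] [[0.5502, 0.2262, 0.3402], [0.5667, 0.2438, 0.3476]]
side z0.195 12 [0.5593 0.2354 0.1981]
side z0.210 21 [0.5577 0.2358 0.2092]
side z0.225 23 [0.5603 0.2357 0.2246]
side z0.240 22 [0.5603 0.2368 0.2399]
side z0.255 21 [0.56   0.2356 0.2546]
side z0.270 20 [0.5612 0.2351 0.27  ]
side z0.285 19 [0.5595 0.2347 0.2848]
side z0.300 8 [0.5607 0.2353 0.2951]
wrist head 2354 [0.5628 0.2425 0.3465] [[0.5534, 0.2318, 0.3418], [0.5722, 0.2515, 0.3481]]
wrist z0.195 27 [0.5637 0.2451 0.1989]
wrist z0.210 60 [0.5637 0.2454 0.21  ]
wrist z0.225 71 [0.5637 0.2453 0.2255]
wrist z0.240 87 [0.5638 0.2452 0.2407]
wrist z0.255 105 [0.5644 0.2454 0.2557]
wrist z0.270 131 [0.5638 0.2454 0.2701]
wrist z0.285 162 [0.5641 0.2452 0.2849]
wrist z0.300 58 [0.5641 0.2453 0.2945]
```

View pics/m6.png

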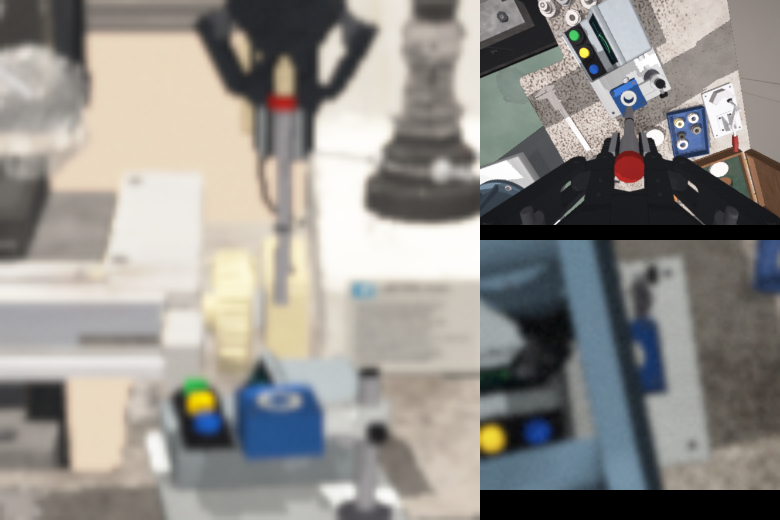

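The pin hangs vertical over the coil in the side view at (283,200), with the bore mouth at (280,400). I'll cross-check the pin-to-bore offset with the side camera's rays.

Run:
```python
from h import *
import pickle
d=pickle.load(open('d.pkl','rb'));c=d['side']
g=c['frame'][150:180,255:290].astype(int)
hsv=cv2.cvtColor(c['frame'],cv2.COLOR_BGR2HSV).astype(int)
def onz(c,u,v,z):
    r=c['R']@np.array([(u-c['cx'])/c['fx'],(v-c['cy'])/c['fy'],1]);return c['xyz']+r*(z-c['xyz'][2])/r[2]
def proj(c,p):
    p=c['R'].T@(np.array(p)-c['xyz']);return c['fx']*p[0]/p[2]+c['cx'],c['fy']*p[1]/p[2]+c['cy']
u0,v0=proj(c,[.5608,.2414,.118]);print('pred coil px side',u0,v0)
U,V=int(u0),int(v0)
print('S',hsv[V-6:V+6,U-12:U+13,1]); 
m=np.zeros(hsv.shape[:2],bool);m[V-6:V+6,U-12:U+13]=1;w=m*np.clip(150-hsv[...,1],0,90)
vv,uu=np.mgrid[:384,:512];a=(w*uu).sum()/w.sum();b=(w*vv).sum()/w.sum();print('ring px',a,b,onz(c,a,b,.118))
# pin edges in side at rows
for z in (.21,.23,.25,.27):
    pu,pv=proj(c,[.5622,.2398,z]);pv=int(pv);row=c['frame'][pv,int(pu)-14:int(pu)+14].astype(float).sum(1)
    zz=c['z_map'][pv,int(pu)-14:int(pu)+14];k=np.nonzero(zz<c['R'].T[2]@(np.array([.5622,.2398,z])-c['xyz'])+.03)[0]+int(pu)-14
    print('pred',round(pu,2),'seen',k.min(),k.max(),k.mean())
c=d['wrist'];W=cloud(c);h=cv2.cvtColor(c['frame'],cv2.COLOR_BGR2HSV).astype(int)
m=(abs(W[...,0]-.56)<.045)&(abs(W[...,1]-.24)<.045)&(h[...,1]>100)&(abs(h[...,0]-112)<17)&(abs(W[...,2]-.117)<.005)
print('wrist coil',m.sum(),np.median(W[m][:,2]),cv2.minAreaRect((W[m][:,:2]*1000).astype(np.float32)))
```

```text
pred coil px side 269.58805654676723 159.16726117047963
S [[ 49  51  52  50  37  16  25  92 131  36  11   8  10  10  11  10  10  11
   11  11  10  11  10  11  11]
 [ 41  41  41  38  19  17  72 135 141  92  20  12  14  14  14  16  16  18
   16  15  14  13  11  10  10]
 [ 36  37  34  28   2  64 138 159 155 157  92  41  36  40  39  40  45  46
   38  34  29  18  11  11  10]
 [ 32  23   7  12  78 155 183 179 168 159 137  96  78  83  88  90 100 100
   85  73  64  31  15  11  13]
 [ 25   2  49  98 155 182 184 168 138 113 107  95  88  91 103 113 122 136
  135 126 103  46  18  11  11]
 [  9  22  92 154 180 187 168 116  69  50  63  73  70  71  72  63  50  71
  121 160 141  66  23  14  11]
 [ 10  35 102 167 183 184 142  58  13  14  49  84 102  97  69  31   6  19
   80 158 169  98  37  15   9]
 [ 15  38  99 170 183 180 136  53   9  16  48  84 103  96  66  21   3  14
   72 156 176 136  60  19   5]
 [ 15  36  92 171 183 176 156  97  45  32  49  67  75  70  56  27  19  45
  108 165 175 154  89  27   3]
 [ 15  35  91 164 178 162 153 148 123 102  95  92  86  83  82  83  92 121
  159 179 175 159 124  54   9]
 [ 15  38  89 163 174 159 157 175 178 173 160 149 144 143 144 159 173 178
  184 184 178 173 155  77  10]
 [ 17  42  92 163 180 175 173 183 185 185 183 181 183 183 182 184 184 188
  187 187 184 179 176  83  10]]
ring px 269.51139687957095 157.30881277425647 [0.56094389 0.25681625 0.118     ]
pred 270.51 seen 268 274 270.4
pred 270.62 seen 268 272 270.0
pred 270.72 seen 268 272 270.0
pred 270.82 seen 269 272 270.5
wrist coil 1459 0.11689296909258651 ((561.0820922851562, 241.46002197265625), (59.551422119140625, 59.78529357910156), 7.820161819458008)
```

>>> {"name": "jog_arm", "arguments": {
  "series": [
    [[1, -1.8, 8, 0, 0, 0, 5], [0, 0, 10, 0, 0, 0, 5], [0, 0, 10, 0, 0, 0, 5], [0, 0, 10, 0, 0, 0, 5], [0, 0, 10, 0, 0, 0, 5], [0, 0, 10, 0, 0, 0, 5], [0, 0, 0, 0, 0, 0, 5], [0, 0, 0, 0, 0, 0, 5], [0, 0, 0, 0, 0, 0, 5], [0, 0, 0, 0, 0, 0, 5]]
  ]
}}

```text
time_s: 20.85
eef_pos: [0.5611, 0.242, 0.2451]
eef_rot: [0.0, 0.819, 0.573, 0.001]
wrist_force: [0.4, -0.4, -1.7]
opening: 0.217
grasp_force: 79.7
```

```bash
python3 pin.py
python3 - <<'E'
import pickle,cv2,numpy as np
d=pickle.load(open('d.pkl','rb'))
a=cv2.resize(d['side']['frame'][90:180,240:300],(400,600),interpolation=cv2.INTER_CUBIC);b=cv2.resize(d['wrist']['frame'][100:220,180:280],(400,480))
o=np.zeros((600,800,3),np.uint8);o[:,:400]=a;o[:480,400:]=b
cv2.imwrite('pics/m7.png',o)
E
```

```text
t 20.85 pos [0.5611 0.242  0.2451] psi -20.05 shift [-0.7 -0.  -5.4] turn [ 0.0011 -0.0007 -0.001 ] q [ 0.21  0.25  1.5  -0.    1.39  0.56]
[ 0.44937934 -0.41055326 -1.65668217] 0.21650611140859882 79.71228450536728
side head 22 [0.5571 0.2352 0.2877] [[0.5481, 0.2269, 0.285], [0.5653, 0.2434, 0.2899]]
side z0.138 12 [0.5586 0.2384 0.1402]
side z0.153 18 [0.56   0.2379 0.1522]
side z0.168 19 [0.561  0.2389 0.1671]
side z0.183 22 [0.5595 0.2364 0.1827]
side z0.198 16 [0.5593 0.2369 0.1981]
side z0.213 19 [0.5577 0.2373 0.2117]
side z0.228 20 [0.5588 0.2364 0.2272]
side z0.243 8 [0.5587 0.2378 0.2377]
wrist head 2363 [0.5616 0.2445 0.289 ] [[0.5521, 0.2337, 0.2843], [0.571, 0.2535, 0.2905]]
wrist z0.138 27 [0.5626 0.2474 0.1414]
wrist z0.153 58 [0.5626 0.2471 0.1522]
wrist z0.168 73 [0.5626 0.2473 0.1675]
wrist z0.183 86 [0.5625 0.2474 0.1829]
wrist z0.198 107 [0.5627 0.2473 0.1981]
wrist z0.213 132 [0.5631 0.2472 0.2134]
wrist z0.228 165 [0.5626 0.2473 0.2283]
wrist z0.243 52 [0.5626 0.2475 0.2372]
```

View pics/m7.png

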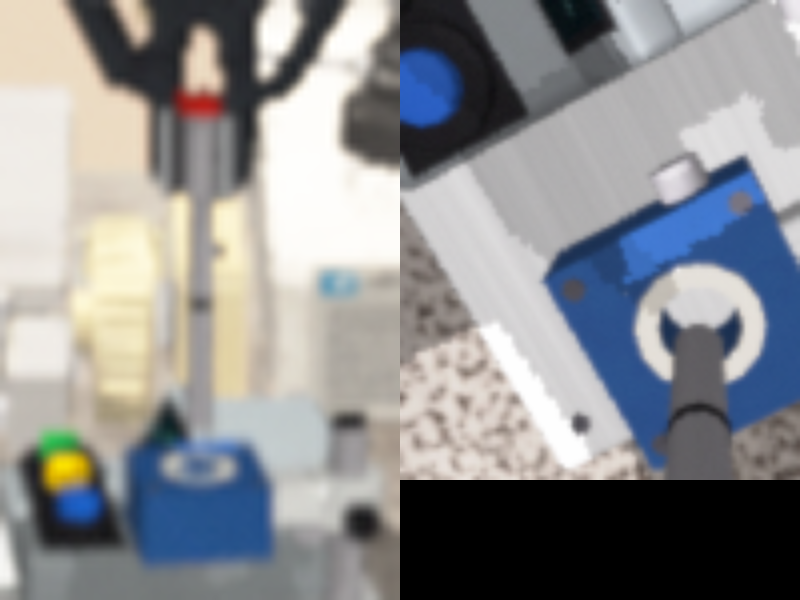

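Pin and bore line up in both views (side: pin 201 and ring 199; wrist: pin 697 and ring 700). I'll lower it in two stages with a force check between them.

>>> {"name": "jog_arm", "arguments": {
  "series": [
    [[-0.5, 0, 2, 0, 0, 0, 5], [0, 0, 4, 0, 0, 0, 5], [0, 0, 5, 0, 0, 0, 5], [0, 0, 5, 0, 0, 0, 5], [0, 0, 5, 0, 0, 0, 5], [0, 0, 5, 0, 0, 0, 5], [0, 0, 5, 0, 0, 0, 5], [0, 0, 5, 0, 0, 0, 5], [0, 0, 2, 0, 0, 0, 5], [0, 0, 0, 0, 0, 0, 5]]
  ]
}}

```text
time_s: 22.0
eef_pos: [0.5603, 0.2414, 0.2058]
eef_rot: [-0.0, 0.819, 0.573, -0.0]
wrist_force: [-0.1, -0.8, -2.0]
opening: 0.215
grasp_force: 79.7
```

>>> {"name": "jog_arm", "arguments": {
  "series": [
    [[0, 0, 0, 0, 0, 0, 5], [0, 0, 2, 0, 0, 0, 5], [0, 0, 4, 0, 0, 0, 5], [0, 0, 6, 0, 0, 0, 5], [0, 0, 6, 0, 0, 0, 5], [0, 0, 6, 0, 0, 0, 5], [0, 0, 6, 0, 0, 0, 5], [0, 0, 4, 0, 0, 0, 5], [0, 0, 2, 0, 0, 0, 5], [0, 0, 0, 0, 0, 0, 5]]
  ]
}}

```text
time_s: 23.0
eef_pos: [0.5603, 0.2414, 0.1699]
eef_rot: [-0.0, 0.819, 0.573, -0.0]
wrist_force: [0.3, 0.8, -1.3]
opening: 0.216
grasp_force: 79.7
```

```bash
sed -i 's/.2505\]/.166]/' pin.py; python3 pin.py
python3 - <<'E'
from h import *
import pickle
d=pickle.load(open('d.pkl','rb'))
a=cv2.resize(d['side']['frame'][115:180,240:300],(400,433),interpolation=cv2.INTER_CUBIC);b=cv2.resize(d['wrist']['frame'][100:220,180:280],(400,480))
o=np.zeros((600,800,3),np.uint8);o[:433,:400]=a;o[:480,400:]=b
cv2.imwrite('pics/m8.png',o)
c=d['wrist'];W=cloud(c);h=cv2.cvtColor(c['frame'],cv2.COLOR_BGR2HSV).astype(int)
m=(abs(W[...,0]-.56)<.045)&(abs(W[...,1]-.24)<.045)&(h[...,1]>100)&(abs(h[...,0]-112)<17)&(abs(W[...,2]-.117)<.005)
print('wrist coil',m.sum(),np.median(W[m][:,2]),cv2.minAreaRect((W[m][:,:2]*1000).astype(np.float32)))
m=(h[...,2]<60)&(np.hypot(W[...,0]-.5615,W[...,1]-.245)<.012)&(W[...,2]>.1)&(W[...,2]<.135)
print('black ring',m.sum(),np.percentile(W[m][:,2],[5,50,95]) if m.sum() else '')
E
```

```text
t 23.0 pos [0.5603 0.2414 0.1699] psi -20.06 shift [0.1 0.5 3.9] turn [-0.0005  0.0004 -0.001 ] q [ 0.21  0.32  1.57 -0.    1.26  0.56]
[ 0.29477003  0.84675608 -1.27555623] 0.2161044384656932 79.71232563257217
side head 26 [0.5569 0.2345 0.2122] [[0.5488, 0.2262, 0.2091], [0.5654, 0.2471, 0.2149]]
side z0.122 8 [0.5572 0.2359 0.1272]
side z0.137 17 [0.5584 0.2369 0.136 ]
side z0.152 17 [0.5585 0.237  0.1525]
side z0.167 7 [0.5584 0.2338 0.1614]
wrist head 2361 [0.5613 0.2439 0.2146] [[0.5518, 0.2332, 0.2101], [0.5706, 0.2529, 0.2161]]
wrist z0.122 43 [0.563  0.2466 0.1267]
wrist z0.137 129 [0.5623 0.2468 0.1377]
wrist z0.152 163 [0.5623 0.2468 0.1527]
wrist z0.167 57 [0.5628 0.2468 0.1624]
wrist coil 3219 0.11688583743937517 ((561.1544189453125, 241.61135864257812), (59.47307205200195, 60.10298538208008), 7.862576961517334)
black ring 28 [0.119585   0.12113086 0.12373152]
```

View pics/m8.png

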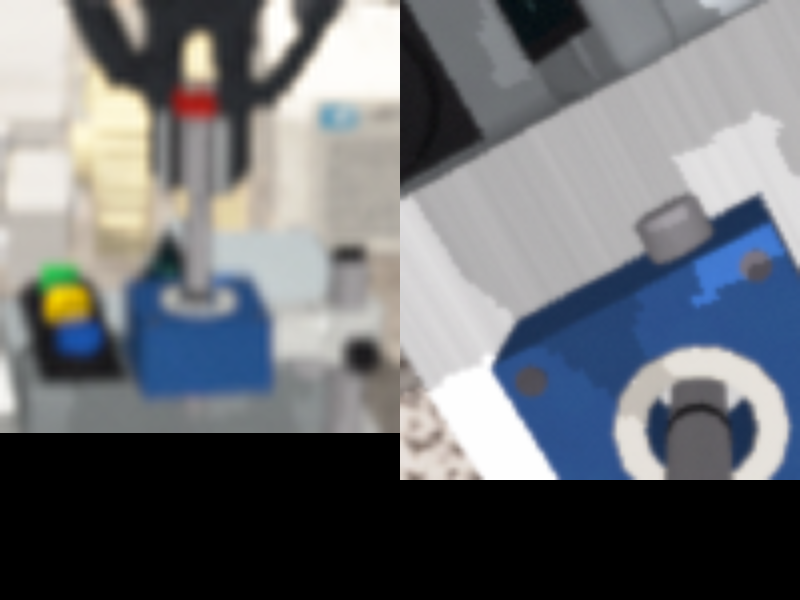

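Inside the bore, no contact: the wrist crop shows the pin at x 699 and the guide ring centred at about 701. The black ring is at z 0.121, so 4 mm more.

>>> {"name": "jog_arm", "arguments": {
  "series": [
    [[0.3, 0.5, 1, 0, 0, 0, 5], [0, 0, 1, 0, 0, 0, 5], [0, 0, 1, 0, 0, 0, 5], [0, 0, 1, 0, 0, 0, 5], [0, 0, 0, 0, 0, 0, 5], [0, 0, 0, 0, 0, 0, 5], [0, 0, 0, 0, 0, 0, 5], [0, 0, 0, 0, 0, 0, 5], [0, 0, 0, 0, 0, 0, 5], [0, 0, 0, 0, 0, 0, 5]]
  ]
}}

```text
time_s: 24.15
eef_pos: [0.5611, 0.2416, 0.1663]
eef_rot: [0.0, 0.819, 0.573, 0.0]
wrist_force: [-0.7, -1.4, -1.5]
opening: 0.214
grasp_force: 79.7
```

```bash
python3 pin.py | grep -v side
python3 - <<'E'
from h import *
import pickle
c=pickle.load(open('d.pkl','rb'))['wrist'];W=cloud(c);h=cv2.cvtColor(c['frame'],cv2.COLOR_BGR2HSV).astype(int)
m=(h[...,2]<60)&(np.hypot(W[...,0]-.5615,W[...,1]-.245)<.012)&(W[...,2]>.1)&(W[...,2]<.135)
print('black ring',m.sum(),np.percentile(W[m][:,2],[5,50,95]) if m.sum() else '')
o=ctrl.get_obs();print(abs(o['dq']).max(),o['eef_pos'])
E
```

```text
t 24.15 pos [0.5611 0.2416 0.1663] psi -20.05 shift [-0.3 -0.2  0.3] turn [ 0.0001 -0.     -0.0009] q [ 0.21  0.32  1.57 -0.    1.25  0.56]
[-0.66791991 -1.38053577 -1.52268444] 0.2136564438230868 79.71316784620285
wrist head 2360 [0.5618 0.2441 0.2104] [[0.5523, 0.2334, 0.2058], [0.5711, 0.2531, 0.212]]
wrist z0.119 20 [0.5634 0.2461 0.1252]
wrist z0.134 127 [0.5632 0.2468 0.1342]
wrist z0.149 169 [0.5627 0.2469 0.1491]
wrist z0.164 49 [0.5627 0.2472 0.1584]
black ring 28 [0.11535653 0.11742144 0.11927201]
0.0008573335884440911 [0.5611084  0.24159464 0.1663362 ]
```

```bash
python3 -c "
from bench import ctrl
print(ctrl.hand_in())"
```

```text
the job is handed in; nothing more can be done
None
```

I pressed the green, yellow and blue keys in order, each to its stop and let go. I then handed in at about 24 s, holding the master pin still and upright in the coil's bore, with its black ring within about 0.5 mm of the top face, no contact with the coil seen, and nothing else moved as far as I could see; the judge's verdict was not shown.

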